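# Stage a sample bottle and hold the chest lid open

### The job

Stand the blue-capped sample bottle upright in the middle of the small round platform of the raised stand and let go of it, so that it is ready to be stowed. Then lift the blue lid of the sample chest, which has a bar handle, and hold it open at 45 degrees for a colleague to load the chest: the lid falls shut if let go, so finish while still holding it there, not propped on anything. Do not tip the bottle over, and leave everything else on the bench where it is.

Things in the scene. Friction and masses are not known exactly. Their poses are not given: they have to be found in the camera images.
- blue_bottle: the sample bottle to move: a white plastic cylinder 38 mm in diameter and 90 mm tall with a blue cap (the top 22 mm, 37 mm in diameter), about 70 g; starts upright on the bench in a row with two like bottles (cap colours in any order, centres 90 mm or more apart). Origin: centre of its underside, z up along its axis
- stand_top (a point): centre of the upper face of the stand's round platform, 60 mm in diameter, 100 mm above the bench, level; the platform is 8 mm thick on a 16 mm post over a heavy base disc 100 mm in diameter. The stand is fixed; it is on either the left or the right, the chest on the other side
- chest: white sample chest, fixed, 180 mm deep (x), 220 mm wide (y), 110 mm high, open-topped under its blue lid; origin: centre of its underside. Its own -x side (the front) faces the robot, turned by up to 0.25 rad
- lid (a joint): angle of the chest's blue lid in rad: 0 shut (lid lying level on the rim), growing as the front edge rises, 0.785 is 45 degrees, stop at 1.75. A free hinge without a catch: it falls shut by its weight from anything below about 1.2. It starts shut. The lid is a 12 mm slab 184 x 226 mm of about 0.4 kg (0.28 to 0.56)
- lid_hinge (a point): middle of the lid's hinge line, which runs along the chest's y axis at the top of its far (+x) rim, 110 mm above the bench; axes as the chest's
- lid_handle (a point): middle of the lid's handle, a level round steel bar 12 mm in diameter, 120 mm long along the chest's y, on two end legs of the same thickness; it stands near the lid's front edge, its axis 45 mm above the lid's upper face (39 mm free beneath it). Shut, it is 155 mm in front (-x) of the hinge line and 57 mm above it (168 mm above the bench); the point turns with the lid. The round bar can turn within a grip
- red_bottle: bystander: like bottle with a red cap; origin: centre of its underside
- green_bottle: bystander: like bottle with a green cap; origin: centre of its underside
- tape_roll: bystander: roll of white tape lying flat between chest and stand, 84 mm in diameter, 24 mm high; origin: centre of its underside
- pen_cup: bystander: black pen cup, 74 mm in diameter, 100 mm high with pens up to 150 mm, on the outer left or right; origin: centre of its underside
- wash_bottle: bystander: white bottle 64 mm in diameter, 170 mm high, red cap, on the outer side opposite the pen cup; origin: centre of its underside
There are look-alikes about, which are no part of the job. What is shaped like the blue_bottle but purple or yellow is not meant.

How it is judged:
By the outcome, as a careful person would: the job done as asked, in the order asked, and still so for the second after the job is handed in, while the arm keeps its last pose, push and grip.
It also fails if it takes over 61 s, if anything falls off the work surface, if the arm or the gripper's body presses on something with over 40 N, if the wrist force passes 120 N, or if a joint passes its speed limit or range.

### The arm

A 6-joint arm with a two-finger parallel gripper is mounted at the origin on the work surface. World frame = base frame: x ahead of the robot, y to its left, z up, the work surface at z = 0. Lengths are in m, angles in degrees, forces in N, time in s.
With the tool pointing down it reaches from about 0.35 to 0.875 m from the base axis. Payload 4.2 kg.
Tool frame: the origin (TCP) lies midway between the tips of the shut fingers; the grasp point (between the pads) lies 19 mm behind it; z points along the fingers, y is the line along which they close (so a half turn about z gives the same grasp; the last joint's range is limited). The gripper opens to 87 mm and grips with 3 to 60 N. Pads are 19 mm wide; open, the fingers measure 117 mm over their backs; the gripper's body (75 mm by 190 mm) begins 51 mm behind the grasp point.
Start: joints at [-54.339, 22.042, 0.453, 0, -68.411, -14.817], TCP at [0.222, -0.584, 0.188] pointing down, gripper open.
Joint ranges: [-179.83, 179.83], [-69.29, 118.12], [-61.27, 80.66], [-181.25, 117.63], [-171.15, -9.14], [-177.46, 177.46]. Speed limits (degrees/s): [159.86, 159.86, 180, 180, 180, 180].

### API

Orientations are given as a 3x3 rotation matrix whose columns are the frame's x, y, z axes.
In Python, from station import r, cams gives the robot as it stands.
- The arm moves only by the tool play_rows, never from a script. Its argument "commands" is text: rows parted by semicolons, each of 6 numbers parted by spaces: the shift along the world's x, y, z normalised to -1 to 1, where 1 is 30 mm, then the turn, a rotation vector about the world's x, y, z normalised to -1 to 1, where 1 is 0.15 rad. A call has 1 to 20 rows; each row shifts and turns the commanded pose from where the row before left it; what a row does not reach is not made up. A row lasts 1/10 s, in which the tool goes at most 50 mm and 8.59 degrees, less where a joint would pass 70% of its speed; a pose out of reach is approached as far as the arm can. A call with a number of a shift or a turn outside -1 to 1 is refused whole. A call with a gripper value outside its range is refused whole. "grip" is the finger opening in mm, from 0 to 87, set as the call begins (left out, the last holds). The fingers move at their own pace and stop on an object; the grip force is fixed at half the most. Time passes only in rows, so rows that do not move let the fingers close. It gives the time, the measured TCP pose, the force, the opening and the grip force at its end, in the units of the state.
- r.sense(): the state, without advancing time (a new reading comes with each control period).
- cams.capture(name): name is "scene" or "top" or "wrist"; returns (picture, depth): 400x640x3 uint8, blue, green, red; 400x640 float32, m along the optical axis (not along the pixel's ray), 0 where there is no reading.
- cams.camera_info(name): a dict with "mtx" (3x3 intrinsics, pixels), "R" (3x3) and "t" (3): a world point X has camera coordinates R X + t. Camera axes: x right, y down, z forward; pixel columns grow to the right and rows downward; lengths in m; the calibration is good to about 2 mm. A picture is of the moment at which its call begins: read the wrist's pose just before it. camera_info takes no time and is no camera call; for the wrist camera it gives the pose at the moment of the call.
- r.finish_job(): hands the job in; it is judged then, once.
The state is a dict: "time_s": time; "joints": joint angles; "joint_velocities": joint speeds; "effort": joint torques, N m; "tcp_pos": TCP position; "ee_rot": TCP orientation; "wrist_force": force on the tool from outside, world axes, zero at the start; "moment": the same for the moment, N m; "gripper_width": opening from 0.0 (shut) to 1.0 (fully open); "gripper_force": force on a finger pad.
Only numpy, scipy, OpenCV 4.12 (cv2) and the standard library are available. Lean on these libraries where they do the work, as an engineer would, in place of code of your own. Each camera call takes 0.05 s, during which the arm holds its last target. There are 200 camera calls.

## Working session

There is one attempt and no reset: what is moved stays moved. The work goes in short steps, Python scripts to look and compute and a tool call to move; the robot and the scene stay as the last step left them, time stands still between calls to the robot, and variables do not carry over. Pictures are saved under pics/ and viewed, at most 10 in all, crops included, and the job is handed in when it is done.

Besides the shell and the picture viewer there is one more tool, called as name(argument=value, ...) on one line, values as JSON. play_rows: Moves the arm, as the interface text tells. Scaled input: -1 to 1 covers 30 mm each way for a shift and 0.15 rad each way for a turn. Its arguments: {"type":"object","properties":{"commands":{"type":"string"},"grip":{"type":"number"}},"required":["commands"]}

```bash
mkdir -p pics; cat > h.py <<'E'
import numpy as np, cv2
from station import r, cams
def grab(name, fn=None):
    info=cams.camera_info(name); im,d=cams.capture(name)
    if fn: cv2.imwrite('pics/'+fn,im)
    np.savez('pics/'+name+'.npz',im=im,d=d,K=info['mtx'],R=info['R'],t=info['t'])
    return im,d,info
def load(name):
    f=np.load('pics/'+name+'.npz'); return f
def cloud(f):
    d=f['d']; K=f['K']; v,u=np.mgrid[:d.shape[0],:d.shape[1]]
    c=np.stack([(u-K[0,2])/K[0,0]*d,(v-K[1,2])/K[1,1]*d,d],-1)
    return (c-f['t'].ravel())@f['R']
E
python3 - <<'E'
from h import *
a,_,_=grab('top','top1.png'); b,_,_=grab('scene','scene1.png')
print(r.sense()['time_s'])
E
```

```text
0.1
```

View pics/top1.png

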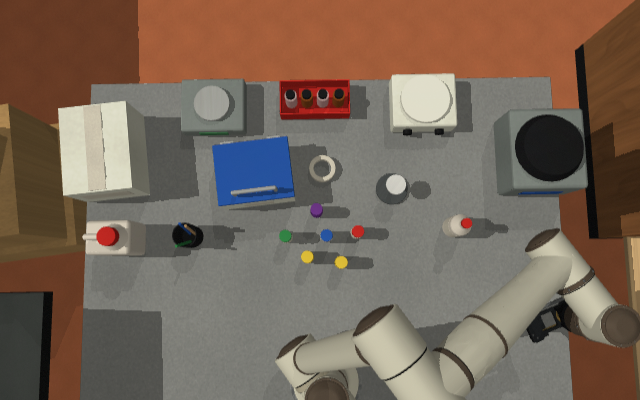

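View pics/scene1.png

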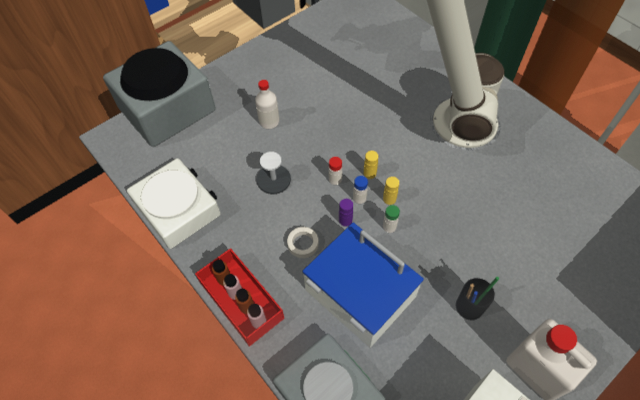

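The top view shows a row of bottles: green (285,236), blue (326,236) and red (358,231). The look-alikes are purple (316,210) and yellow (307,257) and (341,262). The blue cap on the white body at top (326,236) / scene (361,184) fits the description. The stand platform is at top (396,184), and the chest is on the left with its bar at (254,190). Next I'll measure these and make one confirming crop.

```bash
python3 - <<'E'
from h import *
f=load('top'); P=cloud(f); im=f['im']; hsv=cv2.cvtColor(im,cv2.COLOR_BGR2HSV)
def rep(n,u,v,w,zl,zh):
    p=P[v-w:v+w+1,u-w:u+w+1].reshape(-1,3); m=(p[:,2]>zl)&(p[:,2]<zh)&(f['d'][v-w:v+w+1,u-w:u+w+1].ravel()>0); p=p[m]
    if len(p): print(n,len(p),p.mean(0).round(4),'mid',((p.max(0)+p.min(0))/2).round(4),'ext',np.ptp(p,axis=0).round(3))
for n,u,v in [('green',285,236),('blue',326,236),('red',358,231),('purple',316,210),('yel1',307,257),('yel2',341,262)]: rep(n,u,v,9,.08,.1)
rep('stand',396,184,16,.09,.112)
rep('tape',322,168,20,.015,.04)
rep('wash',460,225,22,.05,.2); rep('cup',187,235,22,.05,.2)
# lid
p=P[125:215,205:305].reshape(-1,3); l=p[(p[:,2]>.112)&(p[:,2]<.132)]
rect=cv2.minAreaRect((l[:,:2]*1000).astype(np.float32)); print('lid',rect,np.median(l[:,2]))
h=p[(p[:,2]>.155)&(p[:,2]<.19)]; print('handle',len(h),cv2.minAreaRect((h[:,:2]*1000).astype(np.float32)),h.mean(0))
s=r.sense(); print(s['ee_rot'],s['tcp_pos'],s['wrist_force'])
c=load('scene')['im'][140:250,300:440]; cv2.imwrite('pics/crop1.png',cv2.resize(c,None,fx=5,fy=5,interpolation=cv2.INTER_CUBIC))
f=load('scene');P=cloud(f)
rep('Sblue',361,184,9,.084,.1);rep('Sstand',271,160,14,.095,.112)
p=P[220:280,350:415].reshape(-1,3);h=p[(p[:,2]>.16)&(p[:,2]<.19)]; print('Shandle',len(h),cv2.minAreaRect((h[:,:2]*1000).astype(np.float32)),h.mean(0))
E
```

```text
green 121 [0.4392 0.1114 0.089 ] mid [0.4389 0.1113 0.0895] ext [0.033 0.036 0.018]
blue 119 [ 0.4399 -0.0119  0.0889] mid [ 0.44   -0.0111  0.0901] ext [0.033 0.036 0.018]
red 115 [ 0.4503 -0.1051  0.0891] mid [ 0.4504 -0.1049  0.0881] ext [0.033 0.034 0.016]
purple 118 [0.5182 0.0172 0.0887] mid [0.5183 0.0175 0.0895] ext [0.034 0.036 0.018]
yel1 118 [0.3776 0.047  0.089 ] mid [0.3773 0.0477 0.0905] ext [0.036 0.033 0.017]
yel2 122 [ 0.3595 -0.0547  0.0892] mid [ 0.3595 -0.0543  0.0895] ext [0.032 0.036 0.017]
stand 314 [ 0.5877 -0.2212  0.0991] mid [ 0.5886 -0.2211  0.1   ] ext [0.058 0.058 0.017]
tape 318 [ 0.6546 -0.0026  0.0233] mid [ 0.6538 -0.0032  0.0254] ext [0.083 0.082 0.021]
wash 461 [ 0.4613 -0.3968  0.1199] mid [ 0.463  -0.4065  0.1142] ext [0.063 0.063 0.128]
cup 361 [0.4476 0.4082 0.0901] mid [0.4466 0.408  0.1032] ext [0.073 0.073 0.106]
lid ((635.2171020507812, 203.75616455078125), (191.8231658935547, 226.74169921875), 6.39627742767334) 0.12151517268522426
handle 197 ((567.1036987304688, 194.67489624023438), (12.752434730529785, 129.4203643798828), 6.710048198699951) [0.56696363 0.19425556 0.1710216 ]
[[-9.34608339e-01 -3.55677687e-01 -7.97652157e-04]
 [-3.55678561e-01  9.34606694e-01  1.75728783e-03]
 [ 1.20462974e-04  1.92608363e-03 -9.99998138e-01]] [ 0.22218859 -0.58353507  0.18748794] [ 0.02592622  0.66959122 -0.19691863]
Sblue 120 [ 0.4415 -0.0072  0.0889] mid [ 0.4414 -0.007   0.0907] ext [0.035 0.038 0.012]
Sstand 303 [ 0.5896 -0.2166  0.0993] mid [ 0.5895 -0.2189  0.1007] ext [0.058 0.063 0.011]
Shandle 280 ((568.9368286132812, 199.83323669433594), (13.619388580322266, 130.48997497558594), 7.072354316711426) [0.56977327 0.20095528 0.17095016]
```

View pics/crop1.png

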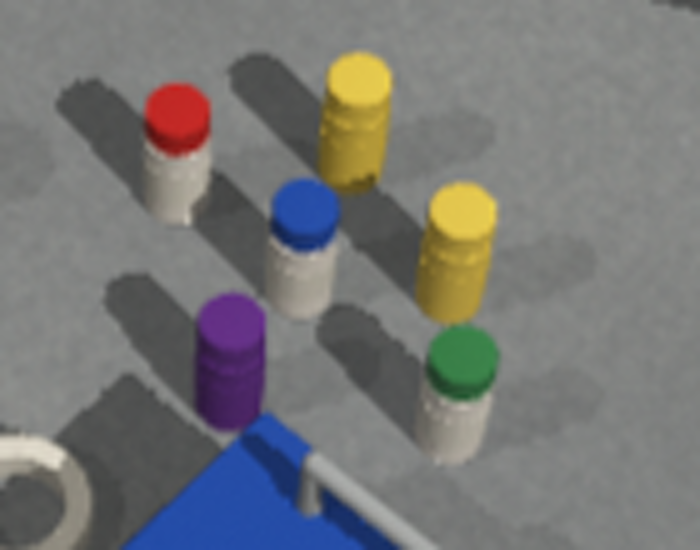

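The crop confirms that the blue-capped white bottle (scene 361,184) is the target. Its neighbours are solid purple and yellow, plus the red- and green-capped bottles. I'm moving above it now.

play_rows(commands="0 0.5 1 0 0 0;0.3 0.95 1 0 0 0;0.4 0.95 0 0 0 -0.3;0.4 0.95 0 0 0 -0.3;0.4 0.95 0 0 0 -0.3;0.4 0.95 0 0 0 -0.3;0.4 0.95 0 0 0 -0.3;0.4 0.95 0 0 0 -0.3;0.4 0.95 0 0 0 -0.3;0.4 0.95 0 0 0 -0.3;0.4 0.95 0 0 0 -0.3;0.4 0.95 0 0 0 -0.3;0.4 0.95 0 0 0 0;0.4 0.95 0 0 0 0;0.4 0.95 0 0 0 0;0.4 0.95 0 0 0 0;0.4 0.95 0 0 0 0;0.4 0.95 0 0 0 0;0.4 0.95 -0.4 0 0 0;0.2 0.95 -0.4 0 0 0", grip=60)

```text
time_s: 2.1
tcp_pos: [0.442, -0.0262, 0.224]
ee_rot: [[-0.996, 0.086, 0.0], [0.086, 0.996, 0.0], [-0.0, 0.0, -1.0]]
wrist_force: [0.1, -0.9, 0.4]
gripper_width: 0.689
gripper_force: 0.0
```

play_rows(commands="0 0.5 -0.3 0 0 0;0 0 0 0 0 0;0 0 0 0 0 0")

```text
time_s: 2.4
tcp_pos: [0.4412, -0.0126, 0.2153]
ee_rot: [[-0.996, 0.085, -0.001], [0.085, 0.996, -0.0], [0.001, -0.001, -1.0]]
wrist_force: [-0.9, -0.1, 0.2]
gripper_width: 0.693
gripper_force: 0.0
```

```bash
python3 - <<'E'
from h import *
im,d,i=grab('wrist','w1.png')
f=load('wrist');P=cloud(f);hsv=cv2.cvtColor(im,cv2.COLOR_BGR2HSV)
m=(P[...,2]>.084)&(P[...,2]<.1)&(d>0)&(hsv[...,0]>100)&(hsv[...,0]<122)&(hsv[...,1]>120)
n,l,st,c=cv2.connectedComponentsWithStats(m.astype(np.uint8))
for k in range(1,n):
    if st[k,4]>150:
        p=P[l==k]; e,rad=cv2.minEnclosingCircle((p[p[:,2]>.086][:,:2]*1000).astype(np.float32)); print(c[k],st[k,4],p.mean(0).round(4),e,rad)
s=r.sense(); print(s['tcp_pos'],s['ee_rot'].round(3) if hasattr(s['ee_rot'],'round') else s['ee_rot'],s['joints'],s['time_s'],s['gripper_width'])
E
```

```text
[319.90655509 189.9651325 ] 717 [ 0.4376 -0.0083  0.0896] (438.0743103027344, -8.203142166137695) 18.243432998657227
[ 0.44143726 -0.01291995  0.21570752] [[-0.996  0.086  0.   ]
 [ 0.086  0.996 -0.   ]
 [-0.    -0.    -1.   ]] [ 1.95500451e+01  2.53788647e+00 -2.10403225e+01  1.71289554e-02
 -6.64140638e+01 -1.14493796e+02] 2.45 0.6934356040994393
```

View pics/w1.png

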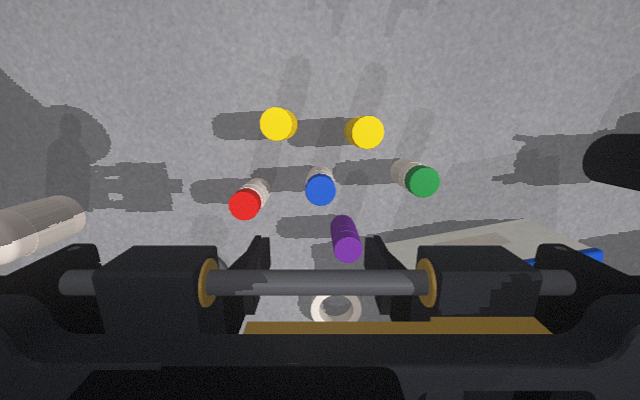

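The wrist view shows the blue cap at (320,190), clear of its neighbours, with the fingers free to either side. I'm descending and gripping.

play_rows(commands="-0.08 0.13 -0.5 0 0 0;0 0 -0.9 0 0 0;0 0 -0.9 0 0 0;0 0 -0.9 0 0 0;0 0 -0.8 0 0 0;0 0 -0.7 0 0 0;0 0 -0.6 0 0 0;0 0 -0.4 0 0 0;0 0 -0.25 0 0 0;0 0 0 0 0 0;0 0 0 0 0 0")

```text
time_s: 3.55
tcp_pos: [0.4396, -0.0089, 0.0375]
ee_rot: [[-0.996, 0.086, 0.001], [0.086, 0.996, 0.0], [-0.001, 0.0, -1.0]]
wrist_force: [0.4, -0.8, 0.4]
gripper_width: 0.689
gripper_force: 0.0
```

play_rows(commands="0 0 0 0 0 0;0 0 0 0 0 0;0 0 0 0 0 0;0 0 0 0 0 0;0 0 0 0 0 0;0 0 0 0 0 0;0 0 0 0 0 0;0 0 0 0 0 0", grip=25)

```text
time_s: 4.35
tcp_pos: [0.4393, -0.0086, 0.0372]
ee_rot: [[-0.996, 0.086, 0.001], [0.086, 0.996, 0.0], [-0.001, 0.0, -1.0]]
wrist_force: [0.6, 0.2, 3.1]
gripper_width: 0.418
gripper_force: 30.0
```

play_rows(commands="0 0 0.3 0 0 0;0 0 0.6 0 0 0;0 0 0.9 0 0 0;0 0 0.9 0 0 0;0 0 0.9 0 0 0;0.2 -0.2 0.9 0 0 0;0.4 -0.35 0.6 0 0 0;0.6 -0.5 0.3 0 0 0;0.6 -0.5 0 0 0 0;0.6 -0.5 0 0 0 0;0.6 -0.5 0 0 0 0;0.6 -0.5 0 0 0 0;0.6 -0.5 0 0 0 0;0.4 -0.3 0 0 0 0;0.2 -0.2 0 0 0 0;0 0 0 0 0 0;0 0 0 0 0 0")

```text
time_s: 6.05
tcp_pos: [0.5823, -0.1299, 0.1989]
ee_rot: [[-0.996, 0.086, -0.001], [0.086, 0.996, 0.0], [0.001, 0.0, -1.0]]
wrist_force: [-0.2, -0.6, -0.3]
gripper_width: 0.417
gripper_force: 30.0
```

```bash
python3 - <<'E'
from h import *
im,d,i=grab('wrist','w2.png')
f=load('wrist');P=cloud(f)
m=(P[...,2]>.092)&(P[...,2]<.108)&(d>0)&(np.hypot(P[...,0]-.589,P[...,1]+.22)<.05)
p=P[m]; print(len(p),p.mean(0).round(4)); print(cv2.minEnclosingCircle((p[:,:2]*1000).astype(np.float32)))
v,u=np.nonzero(m); print(u.min(),u.max(),v.min(),v.max())
s=r.sense(); print(s['tcp_pos'],s['time_s'],s['gripper_width'],s['gripper_force'],s['wrist_force'])
E
```

```text
2229 [ 0.5854 -0.218   0.0995]
((586.5474853515625, -218.7834930419922), 30.07826805114746)
211 264 182 234
[ 0.58231749 -0.12976152  0.19904797] 6.1 0.41857978066305696 29.99912828207016 [-0.52044461  0.70889006 -0.92932993]
```

View pics/w2.png

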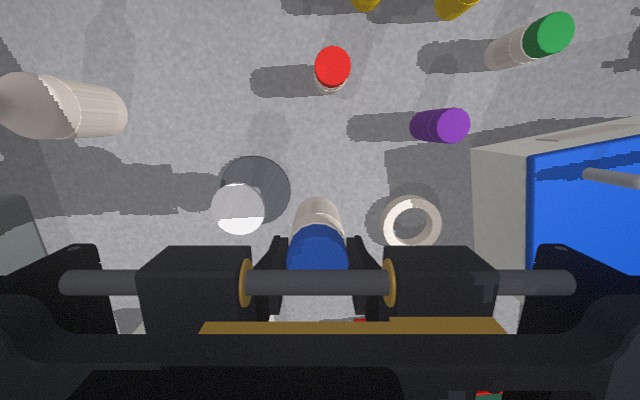

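The wrist view shows the stand platform at (238,208), about 60 mm across at z = 0.0995, and the bottle held upright at (316,245). I'm moving over the platform and setting the bottle down.

play_rows(commands="0.03 -0.3 0 0 0 0;0.05 -0.6 0 0 0 0;0.05 -0.7 0 0 0 0;0.05 -0.7 -0.1 0 0 0;0 -0.5 -0.3 0 0 0;0 -0.18 -0.4 0 0 0;0 0 -0.4 0 0 0;0 0 -0.3 0 0 0;0 0 -0.2 0 0 0;0 0 -0.15 0 0 0;0 0 0 0 0 0;0 0 0 0 0 0")

```text
time_s: 7.3
tcp_pos: [0.5887, -0.2193, 0.1438]
ee_rot: [[-0.996, 0.085, 0.001], [0.085, 0.996, -0.0], [-0.001, -0.0, -1.0]]
wrist_force: [0.1, 0.3, -0.8]
gripper_width: 0.417
gripper_force: 30.0
```

play_rows(commands="-0.02 0 -0.05 0 0 0;0 0 -0.05 0 0 0;0 0 -0.05 0 0 0;0 0 -0.03 0 0 0;0 0 -0.02 0 0 0;0 0 0 0 0 0;0 0 0 0 0 0")

```text
time_s: 8.0
tcp_pos: [0.5878, -0.2196, 0.1375]
ee_rot: [[-0.996, 0.086, 0.0], [0.086, 0.996, 0.0], [-0.0, 0.0, -1.0]]
wrist_force: [-0.8, 0.6, -0.6]
gripper_width: 0.423
gripper_force: 30.0
```

play_rows(commands="0 0 -0.02 0 0 0;0 0 0 0 0 0;0 0 0 0 0 0")

```text
time_s: 8.3
tcp_pos: [0.588, -0.2196, 0.1373]
ee_rot: [[-0.996, 0.086, 0.001], [0.086, 0.996, -0.0], [-0.001, -0.0, -1.0]]
wrist_force: [0.7, 1.4, 1.7]
gripper_width: 0.419
gripper_force: 30.0
```

play_rows(commands="0 0 0 0 0 0;0 0 0 0 0 0;0 0 0 0 0 0;0 0 0 0 0 0;0 0 0 0 0 0;0 0 0 0 0 0;0 0 0 0 0 0", grip=58)

```text
time_s: 9.0
tcp_pos: [0.5878, -0.2196, 0.1368]
ee_rot: [[-0.996, 0.086, -0.0], [0.086, 0.996, -0.0], [0.0, -0.0, -1.0]]
wrist_force: [0.0, 0.6, -0.0]
gripper_width: 0.665
gripper_force: 0.0
```

play_rows(commands="0 0 0.2 0 0 0;0 0 0.4 0 0 0;0 0 0.6 0 0 0;0 0 0.8 0 0 0;0 0 0.9 0 0 0;0 0 0.9 0 0 0;0 0 0.6 0 0 0;0 0 0.3 0 0 0;0 0 0 0 0 0")

```text
time_s: 9.9
tcp_pos: [0.5884, -0.2197, 0.2799]
ee_rot: [[-0.996, 0.086, 0.004], [0.086, 0.996, -0.001], [-0.004, -0.0, -1.0]]
wrist_force: [-0.0, 0.0, 0.1]
gripper_width: 0.667
gripper_force: 0.0
```

play_rows(commands="0 0.4 0 0 0 0.4;-0.05 0.8 0 0 0 0.7;-0.05 0.85 0 0 0 0.75;-0.05 0.85 0 0 0 0.75;-0.05 0.85 0 0 0 0.75;-0.05 0.85 0 0 0 0.75;-0.05 0.85 0 0 0 0.75;-0.05 0.85 0 0 0 0.75;-0.05 0.85 0 0 0 0.75;-0.05 0.85 0 0 0 0.75;-0.05 0.85 0 0 0 0.75;-0.05 0.85 0 0 0 0.75;-0.05 0.85 0 0 0 0.75;-0.05 0.85 0 0 0 0.75;0 0.85 0 0 0 0.75;0 0.85 0 0 0 0.75;0 0.6 0 0 0 0.5;0 0.25 0 0 0 0.45;0 0 0 0 0 0;0 0 0 0 0 0")

```text
time_s: 11.9
tcp_pos: [0.5679, 0.1986, 0.2769]
ee_rot: [[0.222, -0.975, -0.002], [-0.975, -0.222, -0.001], [0.001, 0.002, -1.0]]
wrist_force: [0.4, 0.4, -0.9]
gripper_width: 0.664
gripper_force: 0.0
```

```bash
python3 - <<'E'
from h import *
im,d,i=grab('wrist','w3.png'); sc,_,_=grab('scene')
cv2.imwrite('pics/s2.png',np.hstack([im[::1],sc])[:, :] if 0 else sc)
cv2.imwrite('pics/both.png',np.hstack([cv2.resize(im,(400,250)),cv2.resize(sc[100:320,200:500],(341,250))]))
f=load('wrist');P=cloud(f)
m=(P[...,2]>.155)&(P[...,2]<.185)&(d>0)&(np.hypot(P[...,0]-.568,P[...,1]-.198)<.09)
p=P[m]; print(len(p),p.mean(0).round(4),p[:,2].max(),np.percentile(p[:,2],95)); print(cv2.minAreaRect((p[:,:2]*1000).astype(np.float32)))
f=load('scene');P=cloud(f)
for zl,zh in ((.18,.2),(.09,.11)):
    q=P[120:180,250:300].reshape(-1,3); q=q[(q[:,2]>zl)&(q[:,2]<zh)]; print(zl,len(q),((q.max(0)+q.min(0))/2).round(4),np.ptp(q,axis=0).round(3))
s=r.sense(); print(s['tcp_pos'],s['ee_rot'],s['joints'],s['time_s'])
E
```

```text
1188 [0.5676 0.1941 0.1718] 0.1749790910417281 0.17384643814212827
((567.0112915039062, 198.0677947998047), (11.987747192382812, 130.43821716308594), 6.3100152015686035)
0.18 144 [ 0.5903 -0.2186  0.1879] [0.035 0.039 0.015]
0.09 189 [ 0.5895 -0.2162  0.0999] [0.06  0.061 0.019]
[0.56811969 0.19825781 0.27745531] [[ 2.22038188e-01 -9.75037648e-01 -7.92611621e-04]
 [-9.75037920e-01 -2.22037842e-01 -5.01606552e-04]
 [ 3.13095499e-04  8.84202196e-04 -9.99999560e-01]] [ 3.46372443e+01  1.71680300e+01  5.91559566e+00 -2.20771351e-03
 -7.88012654e+01 -2.18080480e+01] 12.0
```

View pics/both.png

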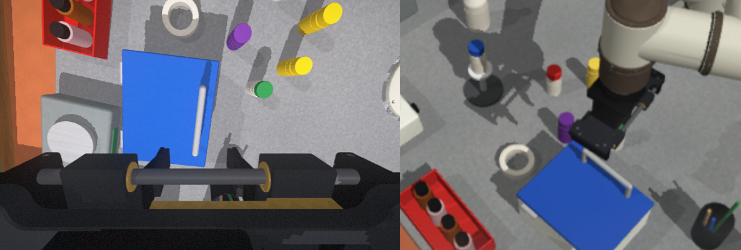

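The pictures show the bottle upright on the stand, with its cap centre within about 2 mm of the platform centre. The bar is below the tool at (0.567, 0.198), turned 6.4°, so I'll align, descend and grip it.

play_rows(commands="-0.03 0 -0.2 0 0 -0.25;0 0 -0.5 0 0 -0.25;0 0 -0.8 0 0 -0.25;0 0 -0.8 0 0 0;0 0 -0.8 0 0 0;0 0 -0.6 0 0 0;0 0 -0.4 0 0 0;0 0 -0.18 0 0 0;0 0 0 0 0 0;0 0 0 0 0 0")

```text
time_s: 13.0
tcp_pos: [0.5681, 0.1991, 0.1505]
ee_rot: [[0.113, -0.994, 0.002], [-0.994, -0.113, 0.001], [-0.001, -0.002, -1.0]]
wrist_force: [0.3, 0.2, 1.3]
gripper_width: 0.666
gripper_force: 0.0
```

play_rows(commands="0 0 0 0 0 0;0 0 0 0 0 0;0 0 0 0 0 0;0 0 0 0 0 0;0 0 0 0 0 0;0 0 0 0 0 0;0 0 0 0 0 0;0 0 0 0 0 0;0 0 0 0 0 0;0 0 0 0 0 0", grip=0)

```text
time_s: 14.0
tcp_pos: [0.5674, 0.1989, 0.1494]
ee_rot: [[0.113, -0.994, -0.0], [-0.994, -0.113, -0.0], [0.0, 0.0, -1.0]]
wrist_force: [0.7, 0.6, -0.7]
gripper_width: 0.005
gripper_force: 0.0
```

```bash
python3 - <<'E'
from h import *
im,d,i=grab('wrist'); sc,_,_=grab('scene')
cv2.imwrite('pics/both2.png',np.hstack([cv2.resize(im,(480,300))[100:],cv2.resize(sc[210:310,320:470],(300,200),interpolation=cv2.INTER_CUBIC)]))
s=r.sense(); print(s['tcp_pos'],s['gripper_width'],s['gripper_force'],s['wrist_force'],s['time_s'])
E
```

```text
[0.56740425 0.19893946 0.14943983] 0.00676764091753073 0.0 [ 0.59265747 -0.43793419  0.95855715] 14.1
```

View pics/both2.png

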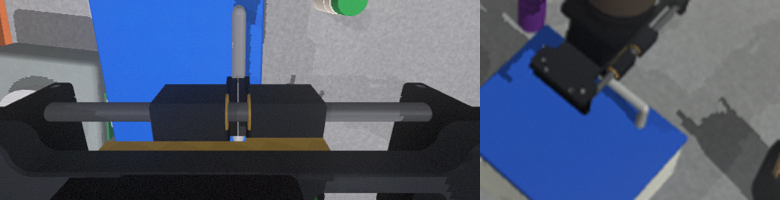

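```bash
python3 - <<'E'
from h import *
f=load('wrist'); im=f['im']; P=cloud(f)
cv2.imwrite('pics/c3.png',cv2.resize(im[130:330,240:400],None,fx=3.5,fy=3,interpolation=cv2.INTER_CUBIC)[:600])
for v in (180,200,220,230,236,240,250,260,270,280,290,300,310,318,322):
    print(v,[tuple((P[v,u]*1000).round(0).astype(int)) for u in (300,308,313,318,323,330)])
E
```

```text
180 [(np.int64(584), np.int64(167), np.int64(121)), (np.int64(578), np.int64(166), np.int64(122)), (np.int64(574), np.int64(156), np.int64(173)), (np.int64(571), np.int64(156), np.int64(173)), (np.int64(568), np.int64(155), np.int64(172)), (np.int64(560), np.int64(164), np.int64(122))]
200 [(np.int64(583), np.int64(184), np.int64(121)), (np.int64(576), np.int64(183), np.int64(122)), (np.int64(573), np.int64(169), np.int64(173)), (np.int64(570), np.int64(168), np.int64(173)), (np.int64(566), np.int64(168), np.int64(172)), (np.int64(558), np.int64(181), np.int64(121))]
220 [(np.int64(581), np.int64(201), np.int64(122)), (np.int64(574), np.int64(200), np.int64(122)), (np.int64(571), np.int64(183), np.int64(172)), (np.int64(568), np.int64(182), np.int64(173)), (np.int64(565), np.int64(182), np.int64(171)), (np.int64(556), np.int64(198), np.int64(122))]
230 [(np.int64(580), np.int64(210), np.int64(123)), (np.int64(573), np.int64(209), np.int64(122)), (np.int64(571), np.int64(189), np.int64(173)), (np.int64(567), np.int64(189), np.int64(173)), (np.int64(564), np.int64(189), np.int64(171)),
[... 2504 characters left out ...]
, np.int64(207), np.int64(232)), (np.int64(563), np.int64(206), np.int64(232)), (np.int64(563), np.int64(188), np.int64(256))]
318 [(np.int64(574), np.int64(179), np.int64(274)), (np.int64(564), np.int64(297), np.int64(123)), (np.int64(563), np.int64(258), np.int64(172)), (np.int64(559), np.int64(256), np.int64(174)), (np.int64(556), np.int64(258), np.int64(171)), (np.int64(566), np.int64(175), np.int64(278))]
322 [(np.int64(574), np.int64(177), np.int64(279)), (np.int64(572), np.int64(176), np.int64(280)), (np.int64(570), np.int64(175), np.int64(280)), (np.int64(569), np.int64(176), np.int64(279)), (np.int64(568), np.int64(176), np.int64(279)), (np.int64(566), np.int64(175), np.int64(280))]
```

View pics/c3.png

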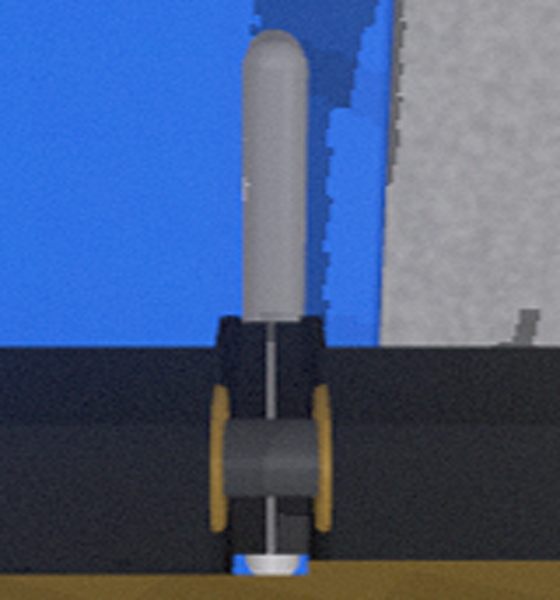

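The crop shows the shut fingers ending above the bar, with the tip edge at row 236 and z ≈ 0.183, although the reported TCP is at 0.149. So the bar isn't between the pads. I'll open the fingers and measure where the tips really are before going lower.

play_rows(commands="0 0 0 0 0 0;0 0 0 0 0 0;0 0 0 0 0 0;0 0 0 0 0 0;0 0 0 0 0 0;0 0 0 0 0 0;0 0 0 0 0 0", grip=50)

```text
time_s: 14.8
tcp_pos: [0.5674, 0.1989, 0.1495]
ee_rot: [[0.113, -0.994, -0.0], [-0.994, -0.113, -0.0], [0.0, 0.0, -1.0]]
wrist_force: [-0.5, 0.0, 0.0]
gripper_width: 0.532
gripper_force: 0.0
```

```bash
python3 - <<'E'
from h import *
im,d,i=grab('wrist','w5.png'); P=cloud(load('wrist')); s=r.sense(); T=s['tcp_pos']; Ro=np.array(s['ee_rot'])
Q=(P-np.array(T))@Ro
m=(d>0)&(np.abs(Q[...,0])<.013)&(np.abs(Q[...,1])>.015)&(np.abs(Q[...,1])<.05)&(P[...,2]>.126)&(P[...,2]<.23)
q=Q[m]; print(len(q),'tool-frame z percentiles (0=TCP, neg=behind)',np.percentile(q[:,2],[0,50,90,98,100]).round(4),'x',q[:,0].min().round(4),q[:,0].max().round(4))
for sg in (-1,1):
    k=q[np.sign(q[:,1])==sg]; print(sg,len(k),k[:,1].min(),k[:,1].max(),k[:,2].max())
    k2=k[k[:,2]>k[:,2].max()-.006]; print(k2.mean(0))
print(T,s['gripper_width'])
# same from the scene camera
grab('scene'); f=load('scene'); P=cloud(f); Q=(P-np.array(T))@Ro
m=(f['d']>0)&(np.abs(Q[...,0])<.012)&(np.abs(Q[...,1])>.018)&(np.abs(Q[...,1])<.05)&(P[...,2]>.126)&(P[...,2]<.23)
q=Q[m]; print('scene',len(q)); 
if len(q): print(q[:,2].max(), np.percentile(q[:,2],[0,50,98]))
E
```

```text
1754 tool-frame z percentiles (0=TCP, neg=behind) [-0.0804 -0.0584 -0.0389 -0.0348 -0.0326] x -0.0105 0.0116
-1 876 -0.035805646240522924 -0.022476285132676604 -0.03257125185445914
[ 0.00571229 -0.02542594 -0.03616007]
1 878 0.02323989137847168 0.03690482070843843 -0.03299312315063895
[ 0.00598551  0.02618722 -0.03639641]
[0.56738562 0.19895032 0.14945274] 0.5481932641524807
scene 17
0.023230067225703317 [-0.07697135 -0.060345    0.00472015]
```

Depth puts the fingertips 33 mm behind the reported TCP on both fingers. That also explains the 36.4 mm reading at the bottle, which was held by its cap. I'll correct by going 33 mm lower, slowly, while watching the force.

play_rows(commands="0 0 -0.2 0 0 0;0 0 -0.3 0 0 0;0 0 -0.25 0 0 0;0 0 0 0 0 0")

```text
time_s: 15.3
tcp_pos: [0.5663, 0.1983, 0.1249]
ee_rot: [[0.112, -0.994, -0.003], [-0.994, -0.112, -0.002], [0.001, 0.004, -1.0]]
wrist_force: [-0.3, -0.1, 0.5]
gripper_width: 0.571
gripper_force: 0.0
```

play_rows(commands="0 0 -0.15 0 0 0;0 0 -0.1 0 0 0;0 0 -0.07 0 0 0;0 0 0 0 0 0;0 0 0 0 0 0")

```text
time_s: 15.8
tcp_pos: [0.5675, 0.199, 0.1175]
ee_rot: [[0.113, -0.994, 0.0], [-0.994, -0.113, 0.0], [-0.0, -0.0, -1.0]]
wrist_force: [-0.2, -0.2, 0.6]
gripper_width: 0.576
gripper_force: 0.0
```

play_rows(commands="0 0 0 0 0 0;0 0 0 0 0 0;0 0 0 0 0 0;0 0 0 0 0 0;0 0 0 0 0 0;0 0 0 0 0 0;0 0 0 0 0 0;0 0 0 0 0 0;0 0 0 0 0 0", grip=0)

```text
time_s: 16.7
tcp_pos: [0.5669, 0.1988, 0.1173]
ee_rot: [[0.113, -0.994, -0.001], [-0.994, -0.113, -0.0], [0.0, 0.001, -1.0]]
wrist_force: [-2.5, 0.6, 2.1]
gripper_width: 0.124
gripper_force: 30.0
```

Bar gripped: 30 N, about 11 mm opening. Now lifting along the hinge arc (radius 165 mm, chest x at 6.4°).

play_rows(commands="0.09 0.01 0.22 0 0 0;0.09 0.01 0.22 0 0 0;0.11 0.012 0.21 0 0 0;0.11 0.012 0.21 0 0 0;0.13 0.015 0.2 0 0 0;0.13 0.015 0.2 0 0 0;0 0 0 0 0 0")

```text
time_s: 17.4
tcp_pos: [0.5865, 0.2009, 0.1564]
ee_rot: [[0.113, -0.994, -0.002], [-0.994, -0.113, -0.001], [0.0, 0.002, -1.0]]
wrist_force: [-6.5, 1.4, 0.4]
gripper_width: 0.126
gripper_force: 30.0
```

play_rows(commands="0.145 0.016 0.19 0 0 0;0.145 0.016 0.19 0 0 0;0.16 0.018 0.176 0 0 0;0.16 0.018 0.176 0 0 0;0.176 0.02 0.162 0 0 0;0.176 0.02 0.162 0 0 0;0 0 0 0 0 0")

```text
time_s: 18.1
tcp_pos: [0.6157, 0.2042, 0.1897]
ee_rot: [[0.113, -0.994, -0.0], [-0.994, -0.113, -0.0], [0.0, 0.0, -1.0]]
wrist_force: [-8.6, 1.5, 5.8]
gripper_width: 0.124
gripper_force: 30.0
```

```bash
cat > lid.py <<'E'
from h import *
grab('scene'); grab('wrist','w6.png')
c=np.array([.9937,.1118]); hg=np.array([.5670,.198])+.155*c
for n in('scene','wrist','top'):
    if n=='top': grab(n)
    f=load(n);P=cloud(f);hsv=cv2.cvtColor(f['im'],cv2.COLOR_BGR2HSV)
    X=(P[...,:2]-hg)@c; Y=(P[...,:2]-hg)@np.array([-c[1],c[0]])
    m=(f['d']>0)&(hsv[...,0]>100)&(hsv[...,0]<122)&(hsv[...,1]>140)&(X<-.01)&(X>-.18)&(np.abs(Y)<.105)&(P[...,2]>.11)
    if m.sum()<200: print(n,'few',m.sum()); continue
    x,z=X[m],P[...,2][m]
    for _ in range(4):
        k=np.polyfit(x,z,1); e=np.abs(z-np.polyval(k,x)); g=e<max(.004,1.5*np.median(e)); x,z=x[g],z[g]
    print(n,len(x),'lid deg',np.degrees(np.arctan(-k[0])).round(2),'z at hinge',k[1].round(4))
s=r.sense(); print(s['tcp_pos'],s['wrist_force'],s['gripper_width'],s['gripper_force'],s['time_s'],s['joints'])
E
python3 lid.py
```

```text
scene 3071 lid deg 28.86 z at hinge 0.127
wrist 26589 lid deg 29.56 z at hinge 0.1241
top 1036 lid deg 30.28 z at hinge 0.123
[0.61505019 0.20410175 0.18924578] [-9.38199701  1.18455161  5.33560459] 0.12208021430141107 30.00961482524872 18.25 [ 3.26284543e+01  2.43142491e+01  4.12726721e+00 -1.12902863e-02
 -6.98863293e+01 -2.61297037e+01]
```

play_rows(commands="0.18 0.02 0.15 0 0 0;0.18 0.02 0.15 0 0 0;0.195 0.022 0.13 0 0 0;0.195 0.022 0.13 0 0 0;0.205 0.023 0.115 0 0 0;0.205 0.023 0.115 0 0 0;0 0 0 0 0 0;0 0 0 0 0 0;0 0 0 0 0 0")

```text
time_s: 19.15
tcp_pos: [0.6518, 0.2081, 0.2141]
ee_rot: [[0.113, -0.994, 0.004], [-0.994, -0.113, 0.0], [0.0, -0.004, -1.0]]
wrist_force: [-5.3, 0.4, 5.3]
gripper_width: 0.123
gripper_force: 30.0
```

```bash
python3 lid.py; python3 - <<'E'
from h import *
f=load('scene');cv2.imwrite('pics/s6.png',f['im'][80:330,180:500]); P=cloud(f)
for zl,zh in ((.18,.2),(.09,.11)):
    q=P[120:180,250:300].reshape(-1,3); q=q[(q[:,2]>zl)&(q[:,2]<zh)]; print(zl,len(q),((q.max(0)+q.min(0))/2).round(4))
E
```

```text
scene 2370 lid deg 43.83 z at hinge 0.1308
wrist 21551 lid deg 44.55 z at hinge 0.1272
top 951 lid deg 45.08 z at hinge 0.1265
[0.65172586 0.20812221 0.214086  ] [-5.7254134   0.60626017  5.55784759] 0.12423595208211977 29.995430409908295 19.3 [ 31.26606705  27.00682778  11.95817384   0.09739661 -74.75502097
 -24.78189761]
0.18 146 [ 0.5903 -0.2182  0.187 ]
0.09 185 [ 0.5891 -0.2153  0.1002]
```

View pics/s6.png

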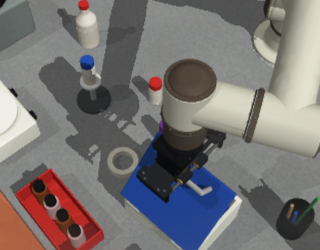

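The final view shows the bottle upright on the stand, the neighbouring bottles unmoved, and the lid held by the bar. The three cameras put the lid at 43.8°, 44.6° and 45.1°, and the grip is at 30 N. Handing in.

```bash
python3 -c "
from station import r
print(r.finish_job())"
```

```text
the job is handed in; nothing more can be done
None
```

The job is handed in at about 19 s: the blue-capped bottle stands upright on the stand platform, within about 3 mm of centre, and the arm is still holding the chest lid open by its handle at about 44.5° (camera readings 43.8–45.1°).

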